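# Bolt the lid of the holding cage

## Task

The lid of the empty steel holding cage is shut but not bolted. Lift the bolt's handle out of its rear notch, slide the bolt across into the keeper as far as it will go, then turn the handle all the way down into the keeper's notch and let go. Work by feel, never bearing on the keeper or the channel with more than 12 N, and leave the bottle, the sprayer and the forceps where they are.

Things in the scene. Friction and masses are not known exactly. Their poses are not given: they have to be found in the camera images.
- cage: Stainless holding cage, 220 x 360 mm, 146 mm high, barred sides, fast on the bench. Origin at the centre of its underside, z up, y along the bolt, which shoots towards +y. Flat top: the lid covers y = -180 to 70 mm, a fixed strip y = 72 to 180. Bolt axis at x = 0, z = 172 mm. Barrel on the lid up to 187 mm high; before it an open channel, walls 16 to 23 mm beside the axis, 186 mm high.
- knob (a point): Centre of the ball knob (18 mm) on the bolt's handle, a straight flat bar, 10 mm wide along the bolt, 6 mm thick; the ball's centre is 50 mm from the bolt's axis. Handle down: it points to the cage's -x side, 75 degrees from upright, ball's centre 39 mm above the cage's flat top; upright 76 mm. Parked, it lies in the rear notch of the channel's -x wall, at y = 30 to 33 mm of the cage's frame.
- slide (a joint): How far the bolt is slid, m: 0 drawn back, growing towards the cage's +y. The handle meets the keeper's cheek (190 mm high) at 0.068 to 0.092, differing from cage to cage: the keepers were fitted by hand. Its notch, 13 mm wide for the 10 mm bar, begins right at that cheek, so the handle goes down only within 3 mm of the stop. Sliding takes about 3.5 N; over 12 N on the keeper bends it.
- turn (a joint): Turn of the handle about the bolt's axis, rad: 0 fully down in a notch (cage's -x side), 1.31 upright, at most 1.65. Away from the two notches the walls, 16 to 23 mm from the axis, hold it above about 0.5 to 0.6. It stays where it is left; turning takes about 1.5 N at the knob, and pressing down there with a wall in the way bears on the wall more than twice as hard.
- lid (a joint): Lid, rad: 0 shut, growing as it opens. It is hinged at the cage's -y end and shut by its own weight (about 1.1 kg): pulling up on the bolt by more than about 5 N lifts it.
- bolt: The bolt: steel rod 14 mm thick, 170 mm long, with a tapered nose. Origin on its axis at the foot of the handle, axes as the cage's: y along the bolt towards the keeper; the nose ends 35 mm ahead of it. The keeper's bore leaves the nose 2 mm of play all round.
- reagent_c (a point): Centre of an amber glass bottle, 62 mm across, 145 mm high, standing on the bench; leave alone.
- sprayer_c (a point): Point 64 mm up the axis of a green spray bottle with a white head, 72 mm across, 167 mm high, standing on the bench; leave alone.
- forceps_c (a point): Middle of a pair of steel artery forceps, 140 mm long, lying in the white enamel tray; leave alone.

How it is judged (in metres and radians):
On the way, in this order (a step that is already met when the one before it is completed fails the run):
1. the handle is lifted clear of the rear notch while the bolt is still drawn back (value of joint turn above 0.58 rad and value of joint slide below 0.03 m), for 0.1 s.
2. the bolt is slid across into the keeper with the handle up (value of joint slide above 0.063 m and value of joint turn above 0.4 rad), for 0.1 s.
3. the handle is turned down into the keeper's notch (value of joint slide above 0.063 m and value of joint turn below 0.15 rad), for 0.2 s.
At the end, for the whole second after the job is handed in: The bolt is shot at least 63 mm with its nose in the keeper, its handle lies down in the keeper's notch (within 0.15 rad of fully down), the lid is shut (within 0.02 rad) and the bolt is at rest and released (all of step 3 and value of joint lid below 0.02 rad and linear speed of bolt below 0.01 m/s); the robot touches nothing.
It fails at once if the bolt or its handle bears on the channel or the keeper with more than 12 N (contact force between bolt and cage above 12 N).
It fails at once if the bottle is disturbed (distance of reagent_c from where it was at the start of the episode above 0.02 m).
It fails at once if the sprayer is disturbed (distance of sprayer_c from where it was at the start of the episode above 0.02 m).
It fails at once if the forceps are disturbed (distance of forceps_c from where it was at the start of the episode above 0.02 m).
It also fails if it takes over 67 s, if anything falls off the work surface, if the arm or the gripper's body presses on something with over 40 N, if the wrist force passes 120 N, or if a joint passes its speed limit or range.

## Robot

A 6-joint arm with a two-finger parallel gripper is mounted at the origin on the work surface. World frame = base frame: x ahead of the robot, y to its left, z up, the work surface at z = 0. Lengths are in mm, angles in rad, forces in N, time in s.
With the tool pointing down it reaches from about 350 to 875 mm from the base axis. Payload 4.2 kg.
Tool frame: the origin (TCP) lies midway between the tips of the shut fingers; the grasp point (between the pads) lies 19 mm behind it (arm.grip_point_offset is the distance from the TCP to the grasp point, in mm); z points along the fingers, x is the direction in which the jaws open and shut, and the axes are right-handed (so a half turn about z gives the same grasp; the last joint's range is limited). The gripper opens to 85 mm and grips with 20 to 120 N. Pads are 22 mm wide; open, the fingers measure 114 mm over their backs; the gripper's body (76 mm by 85 mm) begins 54 mm behind the grasp point. The pads swing forward as they close: fully open they stand 13 mm farther back than shut.
Start: joints at [-1.042, 0.385, 0.008, 0, -1.194, -0.259], TCP at [166.603, -602.364, 231.312] pointing down, gripper open.
Joint ranges: [-3.14, 3.14], [-1.21, 2.06], [-1.07, 1.41], [-3.16, 2.05], [-2.99, -0.16], [-3.1, 3.1]. Speed limits (rad/s): [2.79, 2.79, 3.14, 3.14, 3.14, 3.14].

## Interface

Orientations are given as a unit quaternion [x, y, z, w].
In Python, from bench import arm gives the robot as it stands.
- The arm moves only by the tool move_arm, never from a script. Its argument "targets" is a list of rows, each a list of 7 numbers: the shift along the tool's x, y, z in cm, then the turn, a rotation vector about the tool's x, y, z in degrees, then the closure in counts, from 0 (fully open) to 255 (shut). In form: [[x, y, z, wx, wy, wz, grip], ...]. A call has 1 to 20 rows; each row is the pose to reach, as a shift and turn from the pose commanded when the call began, along the tool's axes at that moment; what a row does not reach only later rows make up. A row lasts 1/8 s, in which the tool goes at most 62.5 mm and 10.7 degrees, less where a joint would pass 70% of its speed; a pose out of reach is approached as far as the arm can. A call with a gripper value outside its range is refused whole. The fingers move at their own pace and stop on an object; the grip force is fixed at half the most. Time passes only in rows, so rows that repeat a pose let the fingers close. It gives the time, the measured TCP pose, the force and the opening at its end, in the units of the state.
- arm.read_state(): the state, without advancing time (a new reading comes with each control period).
- arm.get_image(name): name is "scene" or "top" or "wrist"; returns (picture, depth): 384x512x3 uint8, blue, green, red; 384x512 float32, mm along the optical axis (not along the pixel's ray), 0 where there is no reading.
- arm.camera_params(name): a dict with "mtx" (3x3 intrinsics, pixels), "world_to_cam" (4x4, takes a point from world to camera coordinates); the wrist camera has in their place "mount" (4x4, takes a point from camera to tool coordinates, whose origin is the TCP and whose axes are the tool frame's). Camera axes: x right, y down, z forward; pixel columns grow to the right and rows downward; lengths in mm; the calibration is good to about 2 mm. A picture is of the moment at which its call begins: read the wrist's pose just before it. camera_params takes no time and is no camera call.
- arm.job_done(): hands the job in, once; it reports no verdict.
Trained networks look in the newest picture that a camera, given by its name, has taken for a name from the list of things; names that differ only in an ending like _2 or _b are one class to them, and where a whole thing is asked for, a point or a joint stands for the part that bears it (a point fixed in the world has none). Each returns a list of dicts, best first, with "score" (0 to 1); they miss things now and then, are a little off and sometimes report something else, mostly with a low value. They report only what shows in the picture. A call takes as long as a camera call.
- arm.search_frame(thing, camera): "bbox" ([left, top, right, bottom] in pixels, round what is visible of it).
- arm.tip_of(thing, camera): "uv" ([column, row] in pixels: a listed point, or the origin of a listed thing).
The state is a dict: "clock": time; "joints": joint angles; "joint_vel": joint speeds; "joint_efforts": joint torques, N m; "position": TCP position; "ee_rot": TCP orientation; "contact_force": force on the tool from outside, world axes, zero at the start; "wrist_torque": the same for the moment, N m; "gripper_width": finger opening in mm.
Only numpy, scipy, OpenCV 4.12 (cv2) and the standard library are available. Lean on these libraries where they do the work, as an engineer would, in place of code of your own. Each camera call takes 0.05 s, during which the arm holds its last target.

## Working session

There is one attempt and no reset: what is moved stays moved. The work goes in short steps, Python scripts to look and compute and a tool call to move; the robot and the scene stay as the last step left them, time stands still between calls to the robot, and variables do not carry over. Pictures are saved under pics/ and viewed, and the job is handed in when it is done.

Besides the shell and the picture viewer there is one more tool, called after "Call:" as name(argument=value, ...) on one line, values as JSON. move_arm: Moves the arm, as the interface text tells. Its arguments: {"type":"object","properties":{"targets":{"type":"array","items":{"type":"array","items":{"type":"number"}}}},"required":["targets"]}

```bash
ls; mkdir -p pics; python3 - <<'E'
from bench import arm
import cv2
s=arm.read_state();print(s)
for n in("scene","top"):
    im,d=arm.get_image(n);cv2.imwrite(f"pics/{n}0.png",im)
    print(n,arm.camera_params(n))
    for t in("knob","cage","bolt"):
        print(t,arm.tip_of(t,n)[:2],arm.search_frame(t,n)[:2])
print(arm.camera_params("wrist"))
E
```

```text
pics
{'clock': 0.0, 'joints': array([-1.04239177e+00,  3.85531526e-01,  6.63148847e-03, -4.96233136e-04,
       -1.19403861e+00, -2.58591507e-01]), 'joint_vel': array([-0.00075881, -0.00090945, -0.00048557, -0.00022763, -0.00021372,
       -0.00197935]), 'joint_efforts': array([ 1.24700305e-04, -3.92290699e+01,  1.88404548e+01,  4.18590367e+00,
       -4.62741911e-03, -3.36069195e-05]), 'position': array([ 166.44576711, -601.81209789,  230.23934466]), 'ee_rot': array([ 6.05650192e-01,  7.95730258e-01,  6.22255792e-04, -9.01865319e-04]), 'contact_force': array([-0.0956276 , -0.78226224, -0.4299101 ]), 'wrist_torque': array([-0.03137335,  0.05111033, -0.02562055]), 'gripper_width': 85.3861048433718}
scene {'mtx': array([[414.37767412,   0.        , 257.91511059],
       [  0.        , 414.37767412, 186.94995724],
       [  0.        ,   0.        ,   1.        ]]), 'world_to_cam': array([[-3.82560819e-01,  9.23900614e-01, -7.40781238e-03,
         2.63559012e+02],
       [ 7.84674924e-01,  3.20657652e-01, -5.30531747e-01,
        -3.60958055e+02],
       [-4.87783235e-01, -2.08773384e-
[... 1096 characters left out ...]
311.5, 244.3], 'score': 0.85}]
bolt [{'uv': [219.5, 188.5], 'score': 0.72}] [{'bbox': [210.1, 173.5, 275.6, 210.6], 'score': 0.71}, {'bbox': [199.5, 130.5, 311.4, 233.7], 'score': 0.59}]
{'mtx': array([[264.39636402,   0.        , 259.94099146],
       [  0.        , 264.39636402, 192.48280814],
       [  0.        ,   0.        ,   1.        ]]), 'mount': array([[ 9.99999652e-01,  1.50215695e-04, -8.20865485e-04,
         1.42398649e+00],
       [ 9.30138795e-05,  9.57472007e-01,  2.88526165e-01,
        -7.21227804e+01],
       [ 8.29296881e-04, -2.88526141e-01,  9.57471659e-01,
        -1.43084905e+02],
       [ 0.00000000e+00,  0.00000000e+00,  0.00000000e+00,
         1.00000000e+00]])}
```

```bash
python3 - <<'E'
import cv2
t=cv2.imread("pics/top0.png");s=cv2.imread("pics/scene0.png")
cv2.imwrite("pics/topc.png",cv2.resize(t[110:260,130:330],None,fx=4,fy=4,interpolation=2))
cv2.imwrite("pics/scc.png",cv2.resize(s[130:280,190:350],None,fx=4,fy=4,interpolation=2))
E
```

```text
(no output)
```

View pics/top0.png

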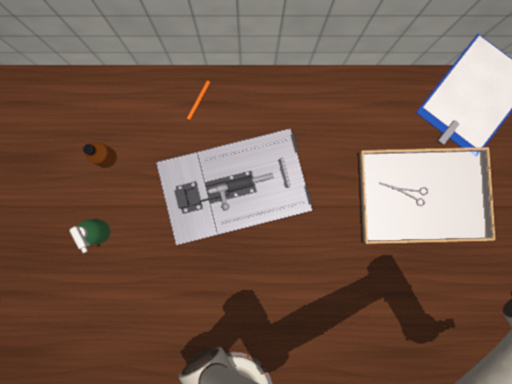

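View pics/topc.png

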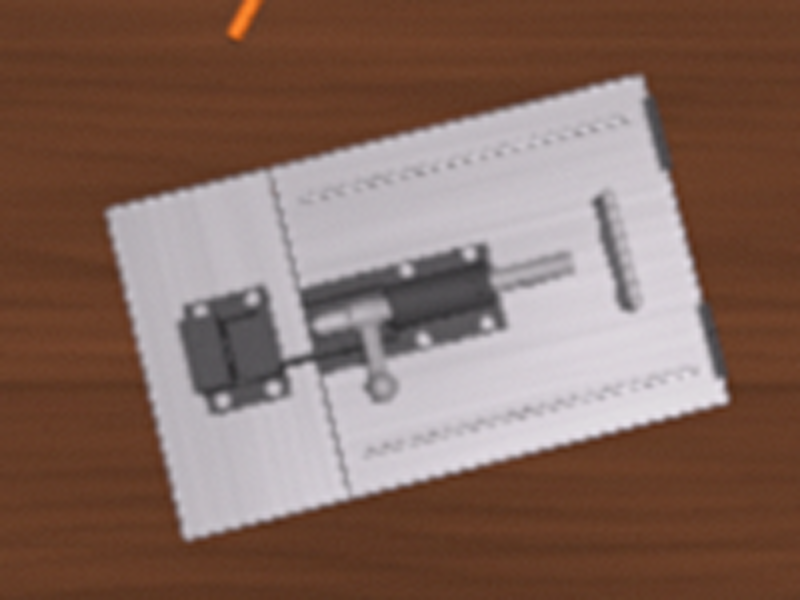

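View pics/scene0.png

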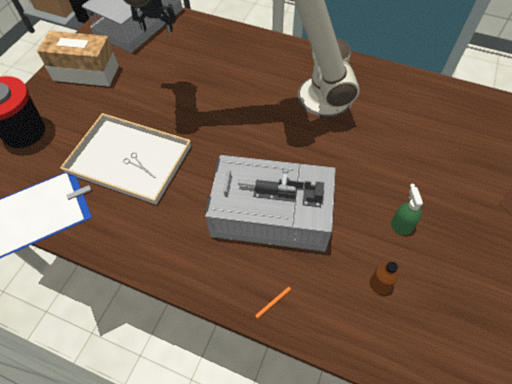

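View pics/scc.png

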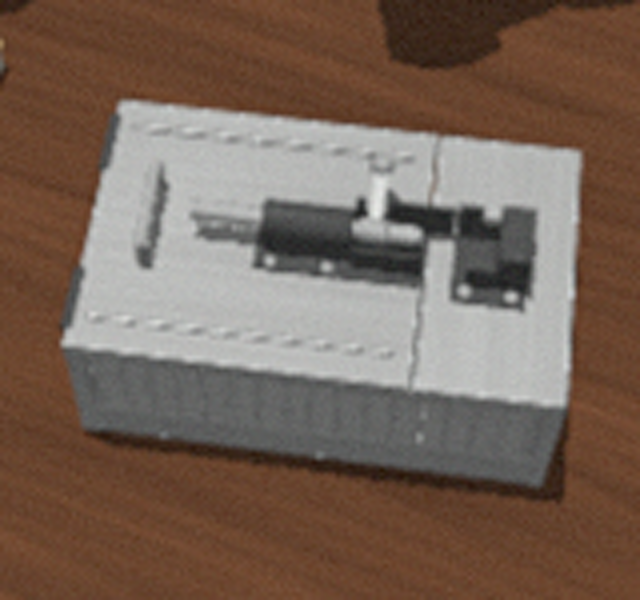

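```bash
cat > h.py <<'E'
import numpy as np
from bench import arm
from scipy.spatial.transform import Rotation as R
def ray(name,uv):
    p=arm.camera_params(name); K=p["mtx"]
    if name=="wrist":
        s=arm.read_state(); T=np.eye(4);T[:3,:3]=R.from_quat(s["ee_rot"]).as_matrix();T[:3,3]=s["position"]
        C=T@p["mount"]
    else: C=np.linalg.inv(p["world_to_cam"])
    d=C[:3,:3]@(np.linalg.inv(K)@np.array([uv[0],uv[1],1.]));return C[:3,3],d
def at_z(name,uv,z):
    o,d=ray(name,uv);return o+d*(z-o[2])/d[2]
def fit(pts,loc):
    pts=np.array(pts)[:,:2];loc=np.array(loc,float)
    a=loc-loc.mean(0);b=pts-pts.mean(0)
    th=np.arctan2((a[:,0]*b[:,1]-a[:,1]*b[:,0]).sum(),(a*b).sum())
    r=np.array([[np.cos(th),-np.sin(th)],[np.sin(th),np.cos(th)]])
    t=pts.mean(0)-r@loc.mean(0)
    return th,t,pts-(loc@r.T+t)
E
python3 - <<'E'
from h import *
np.set_printoptions(precision=1,suppress=True)
loc=[(110,180),(110,-180),(-110,-180),(-110,180)]
c=lambda x,y:(x/4+130-.4,y/4+110-.4)
top=[at_z("top",c(*p),146) for p in((108,210),(640,75),(728,403),(187,540))]
# scene: A(+x,+y) right-near ; 
s=lambda x,y:(x/4+190-.4,y/4+130-.4)
sc=[at_z("scene",s(*p),146) for p in((566,405),(64,346),(120,101),(582,150))]
for P in(top,sc):
    th,t,r=fit(P,loc);print(np.degrees(th),t,r.tolist())
    Rm=np.array([[np.cos(th),-np.sin(th)],[np.sin(th),np.cos(th)]])
    for n,uv,z in(("top",c(381,386),185),("scene",s(381,162),185),("top",c(225,345),190),("top",c(240,340),190),("top",c(360,345),178),("top",c(372,350),178)):
        w=at_z(n,uv,z);print(n,w,Rm.T@(w[:2]-t))
E
```

```text
14.32223499235125 [573.7  -1.4] [[0.2823853798715845, -0.913919762805449], [0.2883135000348602, 1.1975460851022035], [-0.7868786424197083, 0.42510794751569847], [0.21617976251314985, -0.708734269812453]]
top [520.3  19.  185. ] [-46.7  33. ]
scene [515.5  15.5 185. ] [-52.1  30.7]
top [545.4 115.6 190. ] [  1.6 120.3]
top [548.6 106.4 190. ] [  2.3 110.6]
top [546.2  32.7 178. ] [-18.2  39.8]
top [543.1  25.2 178. ] [-23.1  33.3]
14.654395343909082 [573.   -0.4] [[-0.43953531073623253, -2.1533239705264293], [-0.39518662935677185, 0.7770896455369893], [0.7435561281765786, 0.5968288406345152], [0.09116581191648265, 0.7794054843549247]]
top [520.3  19.  185. ] [-46.1  32.2]
scene [515.5  15.5 185. ] [-51.6  30. ]
top [545.4 115.6 190. ] [  2.7 119.3]
top [548.6 106.4 190. ] [  3.3 109.5]
top [546.2  32.7 178. ] [-17.6  38.8]
top [543.1  25.2 178. ] [-22.5  32.3]
```

Call:
move_arm(targets=[[2,2,-2,0,0,0,255],[5,5,-4,0,0,0,255],[9,9,-6,0,0,0,255],[13,13,-8,0,0,0,255],[17,17,-9,0,0,0,255],[21,21,-9,0,0,0,255],[25,24.5,-9,0,0,0,255],[29,28,-9,0,0,0,255],[33,32,-9,0,0,0,255],[37,36,-9,0,0,0,255],[41,40,-9,0,0,0,255],[45,43.5,-9,0,0,0,255],[48,46.5,-9,0,0,0.5,255],[50,48.3,-9,0,0,1,255],[51.2,49.3,-9,0,0,1,255],[51.2,49.3,-9,0,0,1,255],[51.2,49.3,-9,0,0,1,255]])

```text
clock: 2.82
position: [504.9, 21.8, 321.5]
ee_rot: [0.613, 0.79, -0.0, 0.0]
contact_force: [0.8, -0.5, 0.6]
gripper_width: -0.3
```

```bash
python3 - <<'E'
from h import *
import cv2
np.set_printoptions(precision=2,suppress=True)
s=arm.read_state();print(s["clock"],s["position"],R.from_quat(s["ee_rot"]).as_matrix(),s["contact_force"])
im,d=arm.get_image("wrist");cv2.imwrite("pics/w1.png",im);np.save("w1d.npy",d)
for t in("knob","bolt"): print(t,arm.tip_of(t,"wrist")[:2])
cv2.imwrite("pics/w1b.png",cv2.resize(im,(800,600),interpolation=2))
E
```

```text
2.825 [504.9   21.76 321.47] [[-0.25  0.97 -0.  ]
 [ 0.97  0.25 -0.  ]
 [-0.   -0.   -1.  ]] [ 0.81 -0.46  0.56]
knob [{'uv': [249.9, 196.9], 'score': 0.8}]
bolt [{'uv': [252.6, 230.4], 'score': 0.92}]
```

View pics/w1b.png

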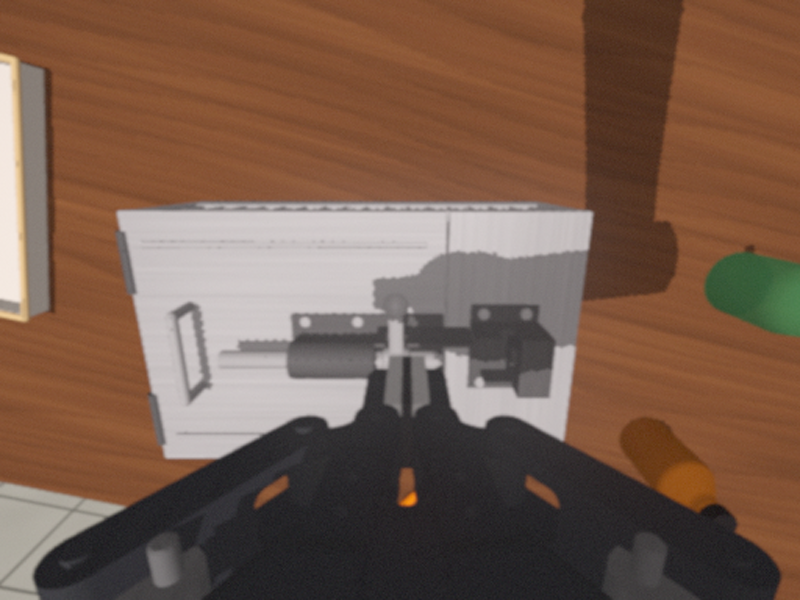

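```bash
python3 - <<'E'
from h import *
import cv2
np.set_printoptions(precision=1,suppress=True)
im=cv2.imread("pics/w1.png");d=np.load("w1d.npy")
k=lambda x,y:(x*.64-.2,y*.64-.2)
P=[at_z("wrist",k(*p),146) for p in((566,458),(165,458),(118,212),(592,212))]
th,t,r=fit(P,[(110,180),(110,-180),(-110,-180),(-110,180)]);print(np.degrees(th),t,r.tolist())
Rm=np.array([[np.cos(th),-np.sin(th)],[np.sin(th),np.cos(th)]])
for uv,z in((k(396,302),185),(k(471,335),186),(k(404,335),186),(k(388,340),182),(k(404,340),182),((249.9,196.9),185)):
    w=at_z("wrist",uv,z);print(w,Rm.T@(w[:2]-t))
c=im[180:270,180:370];cv2.imwrite("pics/w1c.png",cv2.resize(c,None,fx=4.2,fy=4.2,interpolation=2))
for row in range(196,262,6): print(row,d[row,236:362:6].astype(int))
E
```

```text
14.515107433861557 [575.6   1.6] [[-0.6797254208096319, 2.994283219400785], [-0.015673574105903754, -1.9891842205101682], [-0.20821966351184074, 0.05654892642016307], [0.9036186584274333, -1.0616479253108082]]
[519.   18.9 185. ] [-50.4  30.9]
[529.4  77.3 186. ] [-25.7  84.9]
[541.4  30.4 186. ] [-25.8  36.5]
[549.7  20.4 182. ] [-20.3  24.7]
[546.8  31.8 182. ] [-20.3  36.5]
[524.2  16.3 185. ] [-46.   27.2]
196 [333 332 284 282 288 333 333 332 433 333 331 330 329 329 330 329 330 330
 331 334 331]
202 [332 332 288 286 331 332 333 332 435 336 336 332 329 332 332 333 332 330
 335 337 336]
208 [335 334 297 297 334 334 333 334 440 338 337 324 325 323 325 324 323 324
 324 337 338]
214 [337 316 316 302 316 316 317 316 316 316 316 338 305 304 337 329 306 305
 305 305 340]
220 [310 298 340 305 300 299 299 299 299 298 299 299 339 340 338 327 301 295
 295 295 343]
226 [306 312 311 311 311 312 313 316 349 346 345 342 342 342 342 328 299 296
 298 299 345]
232 [304 311 145 144 144 144 311 312 350 347 346 344 344 343 344 330 301 301
 300 298 348]
238 [308 146 138 137 137 138 137 146 351 349 351 346 339 339 340 327 301 302
 302 300 350]
244 [138 140 132 131 132 130 131 139 140 353 353 349 345 322 323 323 304 303
 303 304 352]
250 [133 133 126 127 125 124 126 134 134 356 355 355 355 354 356 355 305 307
 305 306 357]
256 [127 128 119 120 119 120 119 127 127 359 357 359 358 357 359 359 357 357
 357 358 357]
```

View pics/w1c.png

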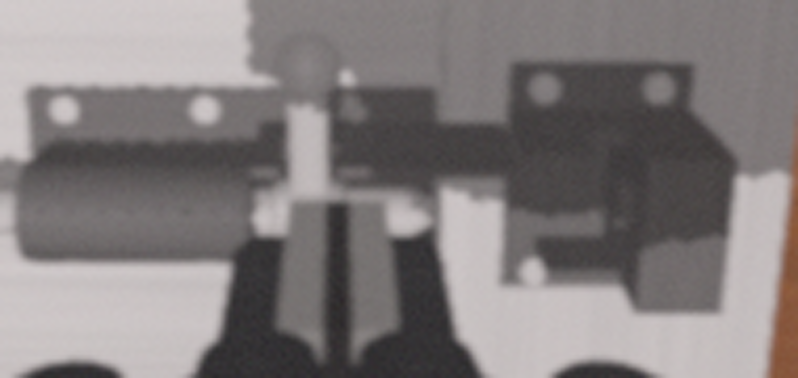

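```bash
python3 - <<'E'
from h import *
np.set_printoptions(precision=0,suppress=True,linewidth=250)
d=np.load("w1d.npy")
s=arm.read_state();T=np.eye(4);T[:3,:3]=R.from_quat(s["ee_rot"]).as_matrix();T[:3,3]=s["position"]
p=arm.camera_params("wrist");C=T@p["mount"];K=p["mtx"]
v,u=np.mgrid[:384,:512]
X=np.stack([(u-K[0,2])/K[0,0]*d,(v-K[1,2])/K[1,1]*d,d,np.ones_like(d)],-1)@C.T
th=np.radians(14.4);t=np.array([574.2,0])
c,sn=np.cos(th),np.sin(th);q=X[...,:2]-t
lx=c*q[...,0]+sn*q[...,1];ly=-sn*q[...,0]+c*q[...,1];z=X[...,2]
for row in range(194,256,3):
    print(row,"x%.0f"%np.median(lx[row,296:350]));print("  y",ly[row,240:360:4]);print("  z",z[row,240:360:4])
E
```

```text
194 x-36
  y [ 14.  19.  27.  31.  35.  39.  44.  50.  55.  60.  65.  79.  75.  80.  85.  90.  95. 100. 105. 110. 115. 120. 125. 130. 135. 140. 145. 151. 155. 160.]
  z [147. 147. 193. 195. 194. 188. 147. 146. 147. 147. 148.  52. 146. 146. 147. 147. 147. 147. 147. 147. 147. 146. 147. 147. 147. 147. 147. 145. 147. 147.]
197 x-33
  y [ 14.  19.  27.  31.  35.  39.  44.  50.  55.  60.  65.  79.  75.  80.  85.  90.  94.  99. 105. 110. 114. 120. 124. 130. 134. 140. 145. 151. 156. 161.]
  z [145. 147. 194. 196. 194. 190. 147. 148. 147. 148. 147.  52. 147. 147. 146. 147. 151. 150. 149. 150. 150. 150. 150. 150. 152. 148. 149. 145. 146. 146.]
200 x-29
  y [ 14.  19.  27.  31.  35.  39.  45.  50.  55.  60.  40.  79.  75.  80.  85.  90.  95.  99. 104. 110. 115. 120. 125. 130. 134. 140. 145. 151. 156. 161.]
  z [146. 145. 194. 195. 194. 147. 147. 147. 146. 148. 465.  52. 147. 147. 147. 145. 149. 153. 153. 148. 150. 149. 150. 149. 151. 149. 149. 147. 146. 146.]
203 x-25
  y [ 14.  19.  26.  31.  35.  39.  44.  50.  55.  60.  65.  79.  75.  80.  85.  90.  95.  99. 105. 110. 115. 120. 125. 130. 134
[... 4927 characters left out ...]
147. 145. 147. 147. 179. 190. 191. 190. 191. 191. 146. 147.]
251 x44
  y [ 30.  32.  34.  36.  38.  40.  41.  43.  45.  48.  50.  52.  77.  83.  88.  93.  99. 104. 109. 115. 120. 126. 131. 123. 128. 132. 137. 142. 163. 169.]
  z [346. 347. 353. 353. 353. 353. 352. 353. 354. 346. 346. 345. 146. 146. 147. 147. 147. 147. 147. 146. 147. 147. 145. 191. 190. 191. 190. 190. 148. 146.]
254 x49
  y [ 30.  32.  34.  36.  38.  40.  41.  43.  45.  47.  49.  51.  77.  83.  88.  93.  99. 104. 110. 115. 120. 126. 131. 123. 128. 132. 138. 142. 164. 169.]
  z [350. 349. 356. 356. 356. 356. 356. 356. 356. 350. 349. 349. 146. 146. 146. 147. 147. 147. 147. 148. 148. 146. 146. 191. 191. 191. 190. 191. 146. 147.]
```

Call:
move_arm(targets=[[-0.2,-0.8,1,-5,0,0,255],[-0.4,-1.6,3,-11,0,0,255],[-0.6,-2.4,5,-19,0,0,255],[-0.73,-2.5,7,-27,0,0,255],[-0.73,-2.5,9,-35,0,0,255],[-0.73,-2.5,11,-40,0,0,255],[-0.73,-2.5,12.3,-40,0,0,255],[-0.73,-2.5,12.7,-40,0,0,255],[-0.73,-2.5,12.7,-40,0,0,255],[-0.73,-2.5,12.7,-40,0,0,255]])

```text
clock: 4.22
position: [488.3, -11.2, 205.7]
ee_rot: [0.571, 0.749, 0.277, 0.189]
contact_force: [-0.8, 0.0, -0.4]
gripper_width: -0.3
```

```bash
cat >> h.py <<'E'
TH=np.radians(14.4);T0=np.array([574.2,0])
def cage(w):
    c,s=np.cos(TH),np.sin(TH);q=np.array(w[:2])-T0
    return np.array([c*q[0]+s*q[1],-s*q[0]+c*q[1],w[2]])
def st():
    s=arm.read_state();M=R.from_quat(s["ee_rot"]).as_matrix();c,sn=np.cos(TH),np.sin(TH)
    L=np.array([[c,sn,0],[-sn,c,0],[0,0,1]])
    print("t",s["clock"],"cage tcp",cage(s["position"]).round(2),"F cage",(L@s["contact_force"]).round(2),"\naxes in cage",(L@M).round(3).tolist())
E
python3 - <<'E'
from h import *
import cv2
st()
im,d=arm.get_image("wrist");cv2.imwrite("pics/w2.png",cv2.resize(im,(768,576)));
im,d=arm.get_image("scene");cv2.imwrite("pics/s2.png",cv2.resize(im[110:260,190:350],None,fx=4,fy=4,interpolation=2))
E
```

```text
t 4.225 cage tcp [-86.    10.49 205.69] F cage [-0.79  0.21 -0.37] 
axes in cage [[-0.028, 0.776, 0.63], [0.999, 0.001, 0.043], [0.033, 0.631, -0.775]]
```

View pics/w2.png

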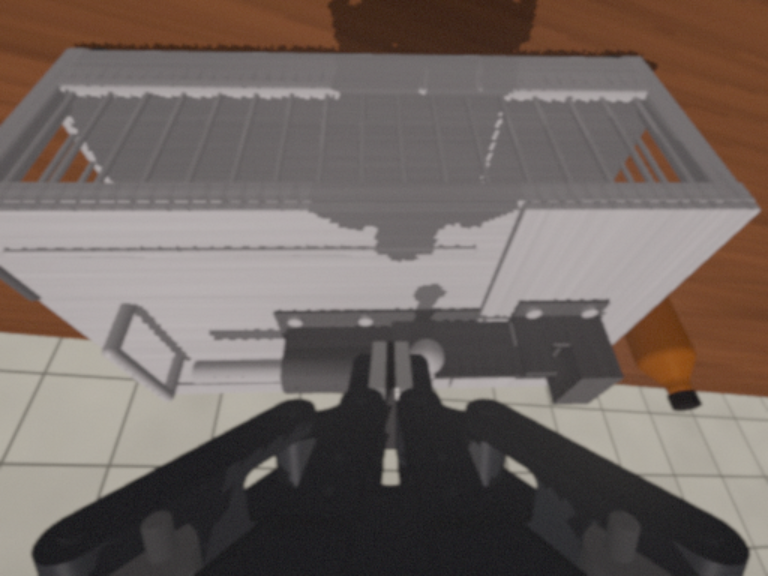

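View pics/s2.png

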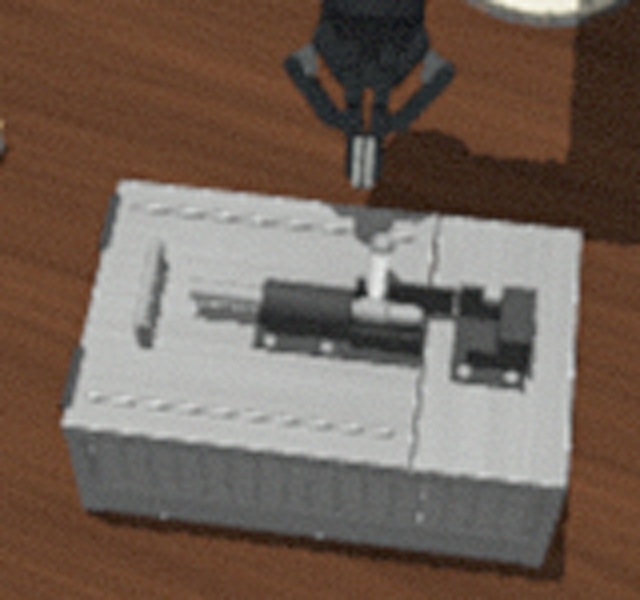

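Call:
move_arm(targets=[[0,0,0,0,0,0,255],[0,0,0,0,0,0,255]])

```text
clock: 4.58
position: [488.3, -10.9, 205.4]
ee_rot: [0.571, 0.749, 0.277, 0.189]
contact_force: [-0.3, 0.0, 0.3]
gripper_width: -0.1
```

```bash
python3 - <<'E'
from h import *
st();s=arm.read_state();print(s["joints"].round(3),s["joint_vel"].round(3))
E
```

```text
t 4.575 cage tcp [-85.93  10.82 205.41] F cage [-0.32  0.1   0.28] 
axes in cage [[-0.029, 0.776, 0.63], [0.999, 0.001, 0.044], [0.033, 0.631, -0.775]]
[ 0.303 -0.059 -0.786 -0.067 -0.161 -1.544] [-0.001  0.001  0.    -0.003 -0.     0.001]
```

Call:
move_arm(targets=[[0,0,-0.5,5,0,0,255],[0,0,-1,10,0,0,255],[0,0,-1.5,15,0,0,255],[0,0,-1.5,15,0,0,255],[0,0,-1.5,15,0,0,255],[0,0,-1.5,15,0,0,255]])

```text
clock: 5.32
position: [478.4, -14.2, 216.1]
ee_rot: [0.591, 0.779, 0.176, 0.113]
contact_force: [-0.3, 0.2, 0.5]
gripper_width: -0.0
```

```bash
python3 - <<'E'
from h import *
st();s=arm.read_state();print(s["joints"].round(3),s["joint_vel"].round(3))
E
```

```text
t 5.325 cage tcp [-96.27  10.07 216.15] F cage [-0.25  0.28  0.54] 
axes in cage [[-0.028, 0.913, 0.407], [0.999, 0.012, 0.042], [0.033, 0.408, -0.913]]
[ 0.295 -0.029 -0.61  -0.045 -0.57  -1.561] [-0.     0.001  0.007  0.002 -0.004  0.001]
```

```bash
cat >> h.py <<'E'
def plan(tgt,tilt,yaw=0):
    "tgt cage xyz, tilt deg -> shift cm, rotvec deg in the current tool frame"
    s=arm.read_state();M=R.from_quat(s["ee_rot"]).as_matrix();c,sn=np.cos(TH),np.sin(TH)
    L=np.array([[c,sn,0],[-sn,c,0],[0,0,1]]);M=L@M
    D=np.array([[0,1,0],[1,0,0],[0,0,-1.]]).T@R.from_rotvec([-np.radians(tilt),0,0]).as_matrix()
    print("shift cm",(M.T@(np.array(tgt)-cage(s["position"]))/10).round(2),"rot",np.degrees(R.from_matrix(M.T@D).as_rotvec()).round(1))
E
python3 - <<'E'
from h import *
plan((-82.7,31,202),25)
plan((-60.1,31,162.9),25)
E
```

```text
shift cm [2.01 0.69 1.93] rot [-1.  -2.4  0.7]
shift cm [1.81 1.16 6.42] rot [-1.  -2.4  0.7]
```

Call:
move_arm(targets=[[0.7,0.2,0.6,-0.3,-0.8,0.2,255],[1.4,0.5,1.3,-0.6,-1.6,0.5,255],[2.0,0.7,1.9,-1,-2.4,0.7,255],[2.0,0.7,1.9,-1,-2.4,0.7,255],[2.0,0.7,1.9,-1,-2.4,0.7,255]])

```text
clock: 5.95
position: [487.2, 9.5, 203.2]
ee_rot: [0.598, 0.771, 0.172, 0.133]
contact_force: [0.2, -0.7, 0.8]
gripper_width: 0.1
```

```bash
python3 - <<'E'
from h import *
import cv2
st()
plan((-60.1,31,162.9),25)
im,d=arm.get_image("wrist");cv2.imwrite("pics/w3.png",cv2.resize(im,(768,576)));
E
```

```text
t 5.95 cage tcp [-81.92  30.85 203.21] F cage [ 0.04 -0.76  0.81] 
axes in cage [[0.0, 0.906, 0.424], [1.0, -0.0, 0.0], [0.0, 0.424, -0.906]]
shift cm [0.01 0.27 4.58] rot [ 0.1 -0.  -0. ]
```

View pics/w3.png

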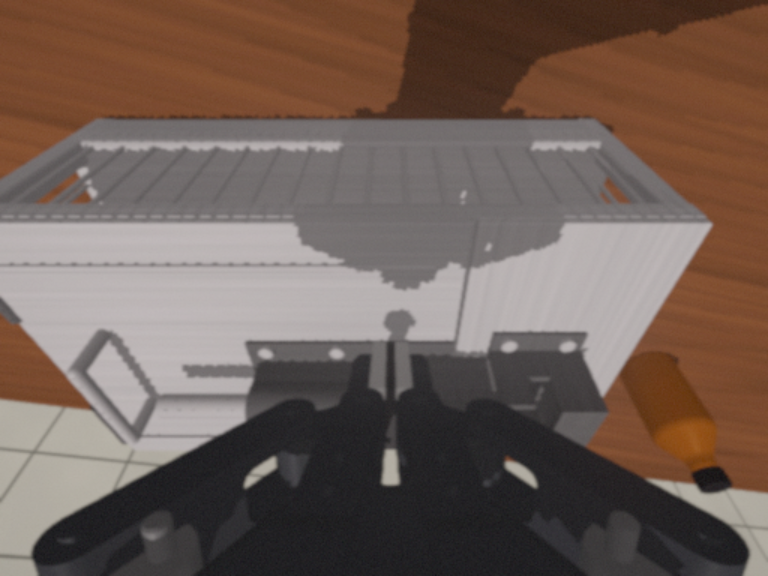

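Call:
move_arm(targets=[[0,-0.1,0.7,0,0,0,255],[0,-0.1,1.5,0,0,0,255],[0,-0.1,2.3,0,0,0,255],[0,-0.1,3.1,0,0,0,255],[0,-0.1,3.9,0,0,0,255],[0,-0.1,4.5,0,0,0,255],[0,-0.1,4.5,0,0,0,255],[0,-0.1,4.5,0,0,0,255]])

```text
clock: 7.0
position: [505.0, 14.2, 162.1]
ee_rot: [0.598, 0.771, 0.172, 0.133]
contact_force: [-0.3, 0.8, -0.2]
gripper_width: 0.1
```

```bash
python3 - <<'E'
from h import *
import cv2
st()
im,d=arm.get_image("scene");cv2.imwrite("pics/s3.png",cv2.resize(im[110:260,190:350],None,fx=4,fy=4,interpolation=2))
E
```

```text
t 7.0 cage tcp [-63.5   30.92 162.1 ] F cage [-0.09  0.9  -0.18] 
axes in cage [[0.0, 0.905, 0.424], [1.0, -0.0, -0.0], [-0.0, 0.424, -0.905]]
```

View pics/s3.png

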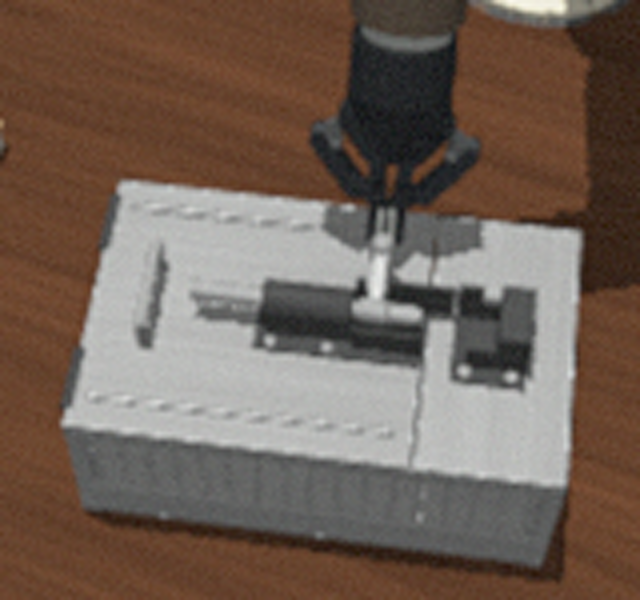

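Call:
move_arm(targets=[[0,0.2,0,0,0,0,255],[0,0.4,-0.1,0,0,0,255],[0,0.6,-0.25,0,0,0,255],[0,0.8,-0.45,0,0,0,255],[0,1.0,-0.65,0,0,0,255],[0,1.05,-0.7,0,0,0,255]])

```text
clock: 7.8
position: [510.1, 15.3, 172.1]
ee_rot: [0.599, 0.771, 0.171, 0.132]
contact_force: [-4.5, -0.3, -0.3]
gripper_width: -0.2
```

```bash
python3 - <<'E'
from h import *
import cv2
st()
im,d=arm.get_image("scene");cv2.imwrite("pics/s4.png",cv2.resize(im[110:260,190:350],None,fx=4,fy=4,interpolation=2))
E
```

```text
t 7.8 cage tcp [-58.25  30.76 172.14] F cage [-4.46  0.83 -0.34] 
axes in cage [[0.001, 0.907, 0.422], [1.0, -0.001, -0.001], [-0.0, 0.422, -0.907]]
```

View pics/s4.png

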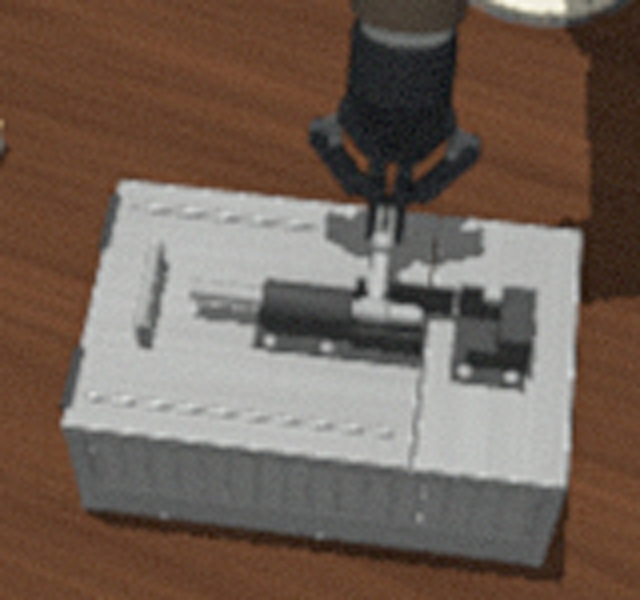

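Call:
move_arm(targets=[[0,0,-0.2,0,0,0,255],[0,0.25,-0.4,0,0,0,255],[0,0.5,-0.6,0,0,0,255],[0,0.7,-0.77,0,0,0,255],[0,0.9,-0.92,0,0,0,255]])

```text
clock: 8.48
position: [515.4, 16.8, 185.1]
ee_rot: [0.598, 0.771, 0.172, 0.133]
contact_force: [-4.0, -0.4, 0.7]
gripper_width: -0.3
```

```bash
python3 - <<'E'
from h import *
st()
E
```

```text
t 8.475 cage tcp [-52.83  30.86 185.1 ] F cage [-3.94  0.59  0.66] 
axes in cage [[0.0, 0.906, 0.424], [1.0, -0.0, -0.0], [-0.0, 0.424, -0.906]]
```

Call:
move_arm(targets=[[0,0.2,-0.3,0,0,0,255],[0,0.45,-0.5,0,0,0,255],[0,0.7,-0.65,0,0,0,255],[0,0.9,-0.75,0,0,0,255],[0,1.15,-0.85,0,0,0,255],[0,1.4,-0.95,0,0,0,255],[0,1.65,-1.05,0,0,0,255],[0,1.9,-1.1,0,0,0,255]])

```text
clock: 9.48
position: [527.6, 19.9, 203.0]
ee_rot: [0.598, 0.771, 0.172, 0.133]
contact_force: [-2.0, -0.2, -0.7]
gripper_width: 0.3
```

```bash
python3 - <<'E'
from h import *
import cv2
st()
im,d=arm.get_image("scene");cv2.imwrite("pics/s5.png",cv2.resize(im[110:260,190:350],None,fx=4,fy=4,interpolation=2))
E
```

```text
t 9.475 cage tcp [-40.17  30.86 203.04] F cage [-2.    0.27 -0.74] 
axes in cage [[0.0, 0.906, 0.424], [1.0, -0.0, -0.0], [-0.0, 0.424, -0.906]]
```

View pics/s5.png

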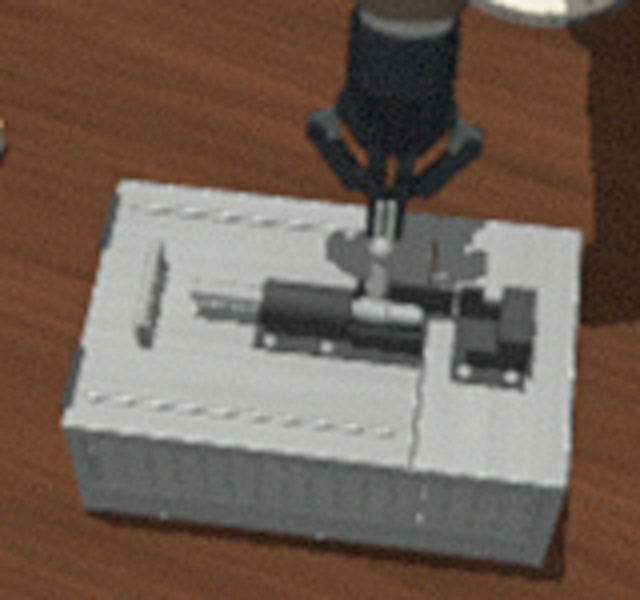

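Call:
move_arm(targets=[[0,0.25,-0.1,0,0,0,255],[0,0.5,-0.15,0,0,0,255],[0,0.75,-0.2,0,0,0,255],[0,1.0,-0.2,0,0,0,255],[0,1.2,-0.2,0,0,0,255],[0,1.2,-0.2,0,0,0,255]])

```text
clock: 10.28
position: [537.7, 22.6, 210.2]
ee_rot: [0.598, 0.771, 0.172, 0.133]
contact_force: [0.0, -0.1, -0.9]
gripper_width: 0.1
```

```bash
python3 - <<'E'
from h import *
import cv2
st()
im,d=arm.get_image("scene");cv2.imwrite("pics/s6.png",cv2.resize(im[110:260,190:350],None,fx=4,fy=4,interpolation=2))
im,d=arm.get_image("wrist");cv2.imwrite("pics/w6.png",cv2.resize(im,(768,576)));
E
```

```text
t 10.275 cage tcp [-29.77  30.94 210.16] F cage [-0.01 -0.05 -0.94] 
axes in cage [[0.0, 0.905, 0.425], [1.0, -0.0, -0.0], [-0.0, 0.425, -0.905]]
```

View pics/s6.png

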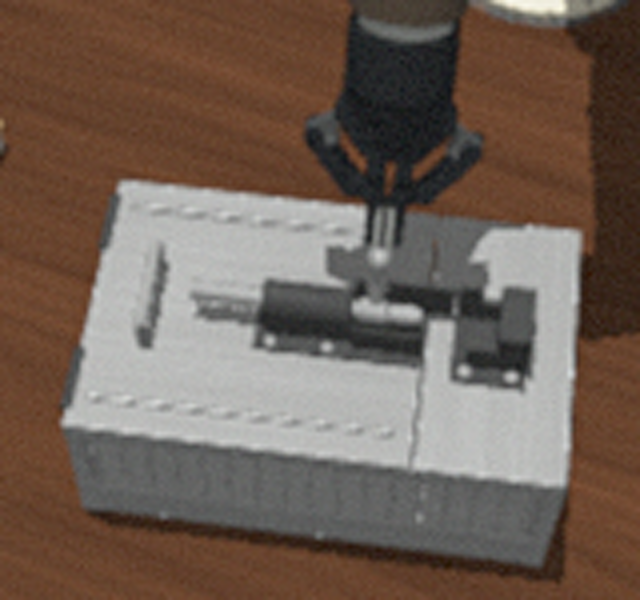

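View pics/w6.png

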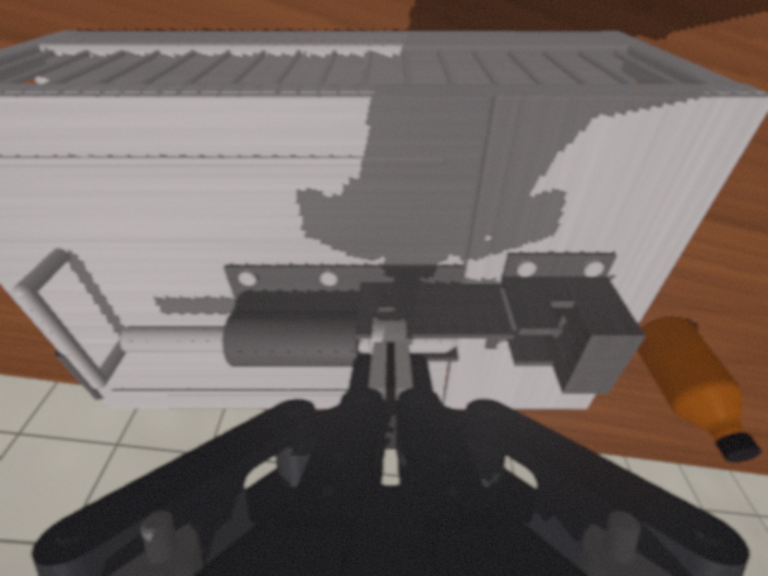

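Call:
move_arm(targets=[[0,-0.5,0,0,0,0,255],[0,-1.3,0,0,0,0,255],[-0.5,-1.5,0,0,0,0,255],[-1.5,-1.5,0,0,0,0,255],[-2.5,-1.5,0,0,0,0,255],[-3.1,-1.2,0,0,0,0,255],[-3.1,-0.2,0.2,0,0,0,255],[-3.1,0.9,0.5,0,0,0,255],[-3.1,1.8,0.8,0,0,0,255],[-3.1,1.9,0.9,0,0,0,255],[-3.1,1.9,0.9,0,0,0,255]])

```text
clock: 11.75
position: [565.1, -2.3, 209.3]
ee_rot: [0.598, 0.771, 0.171, 0.133]
contact_force: [0.5, 0.0, 1.0]
gripper_width: -0.1
```

```bash
python3 - <<'E'
from h import *
import cv2
st()
im,d=arm.get_image("wrist");cv2.imwrite("pics/w7.png",cv2.resize(im,(768,576)));
im,d=arm.get_image("top");cv2.imwrite("pics/t7.png",cv2.resize(im[110:260,130:330],None,fx=4,fy=4,interpolation=2))
E
```

```text
t 11.75 cage tcp [-9.4200e+00  6.0000e-02  2.0926e+02] F cage [ 0.47 -0.1   1.01] 
axes in cage [[0.0, 0.906, 0.423], [1.0, -0.0, -0.0], [0.0, 0.423, -0.906]]
```

View pics/w7.png

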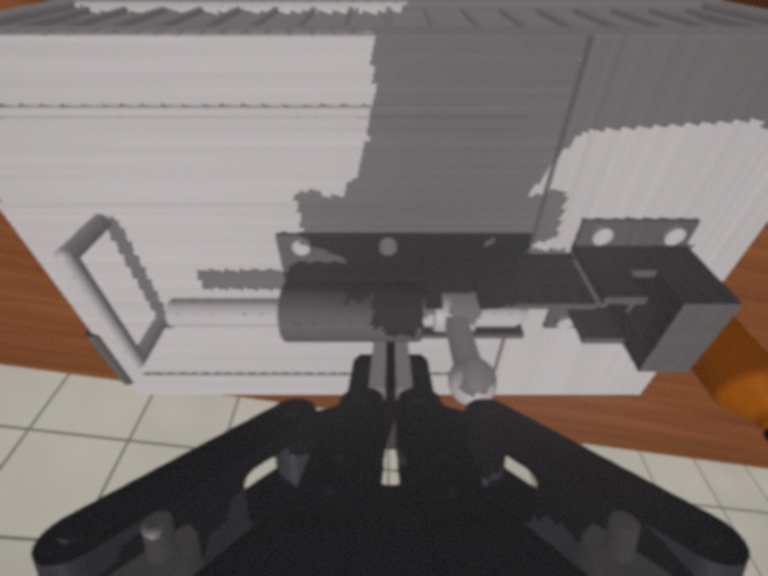

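View pics/t7.png

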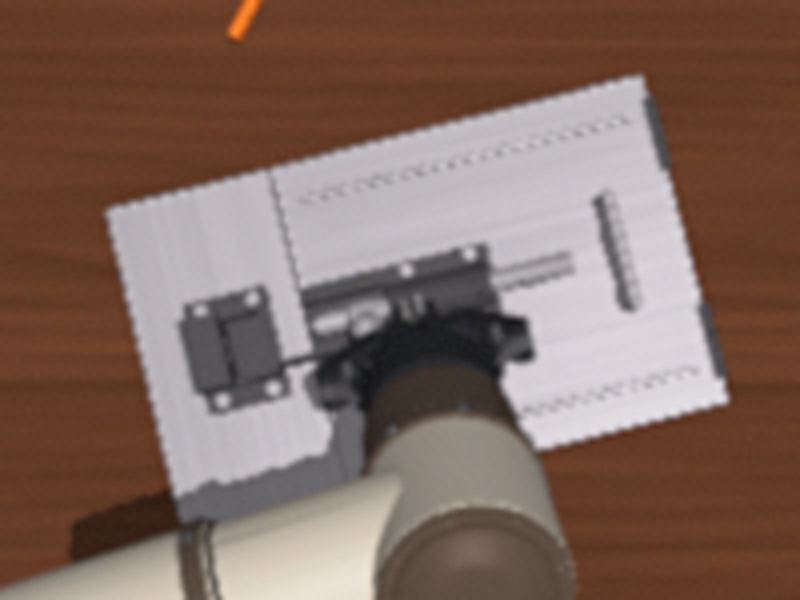

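```bash
python3 - <<'E'
from h import *
import cv2
s=arm.read_state();im,d=arm.get_image("wrist");k=arm.tip_of("knob","wrist")[:1];print(k)
u,v=473/1.5,380/1.5
D=d[int(v)-2:int(v)+3,int(u)-2:int(u)+3];print(D.round(0))
o,r=ray("wrist",(u,v));print(cage(o+r*(np.median(D)+8)))
E
```

```text
[{'uv': [315.4, 254.1], 'score': 0.92}]
[[139. 139. 139. 139. 139.]
 [138. 139. 139. 139. 140.]
 [140. 139. 139. 140. 138.]
 [140. 140. 138. 138. 138.]
 [139. 138. 138. 139. 139.]]
[-11.91076878  32.0807826  221.26033593]
```

Call:
move_arm(targets=[[0.3,0,0,0,0,0,255],[0.6,0,0,0,0,0,255],[0.8,0,0,0,0,0,255],[1.0,0,0,0,0,0,255],[1.2,0,0,0,0,0,255],[1.4,0,0,0,0,0,255],[1.6,0,0,0,0,0,255]])

```text
clock: 12.82
position: [561.2, 13.1, 209.7]
ee_rot: [0.598, 0.771, 0.172, 0.133]
contact_force: [0.4, -2.7, 1.1]
gripper_width: 0.1
```

```bash
python3 - <<'E'
from h import *
st()
import cv2
im,d=arm.get_image("wrist");k=arm.tip_of("knob","wrist")[:1];print(k)
cv2.imwrite("pics/w8.png",cv2.resize(im,(768,576)));
u,v=map(int,k[0]["uv"]);D=np.median(d[v-2:v+3,u-2:u+3]);o,r=ray("wrist",k[0]["uv"]);print(D,cage(o+r*(D+8)))
E
```

```text
t 12.825 cage tcp [ -9.3   15.88 209.71] F cage [-0.31 -2.67  1.12] 
axes in cage [[0.001, 0.906, 0.424], [1.0, -0.0, -0.0], [-0.0, 0.424, -0.906]]
[{'uv': [300.8, 252.8], 'score': 0.69}]
138.83205 [-12.03505329  40.11211708 221.17097295]
```

View pics/w8.png

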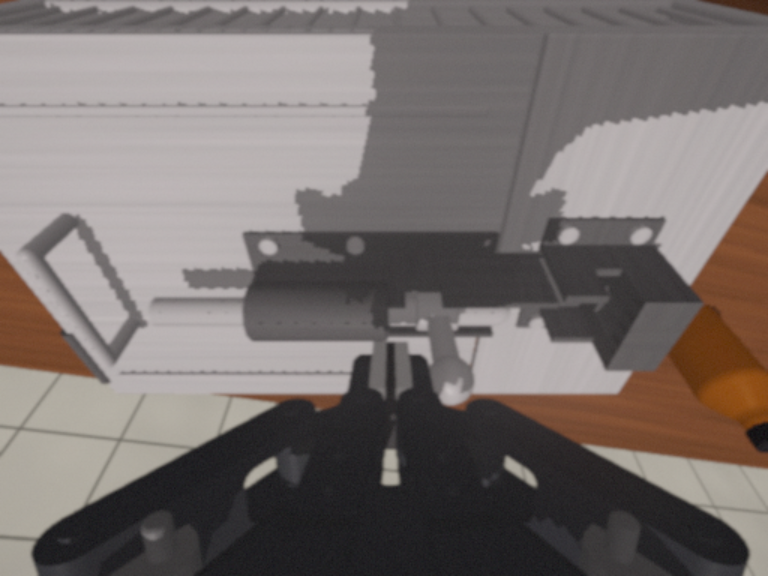

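Call:
move_arm(targets=[[0.3,0,0,0,0,0,255],[0.7,0,0,0,0,0,255],[1.2,0,0,0,0,0,255],[1.7,0,0,0,0,0,255],[2.2,0,0,0,0,0,255],[2.7,0,0,0,0,0,255],[3.2,0,0,0,0,0,255],[3.7,0,0,0,0,0,255],[4.2,0,0,0,0,0,255],[4.7,0,0,0,0,0,255],[5.1,0,0,0,0,0,255],[5.4,0,0,0,0,0,255],[5.6,0,0,0,0,0,255],[5.8,0,0,0,0,0,255],[6.0,0,0,0,0,0,255],[6.2,0,0,0,0,0,255]])

```text
clock: 14.92
position: [545.9, 73.2, 209.7]
ee_rot: [0.598, 0.771, 0.172, 0.133]
contact_force: [0.4, -3.4, 1.4]
gripper_width: -0.2
```

```bash
python3 - <<'E'
from h import *
st()
import cv2
im,d=arm.get_image("wrist");k=arm.tip_of("knob","wrist")[:1];print(k)
cv2.imwrite("pics/w9.png",cv2.resize(im,(768,576)));
u,v=map(int,k[0]["uv"]);D=np.median(d[v-2:v+3,u-2:u+3]);o,r=ray("wrist",k[0]["uv"]);print(D,cage(o+r*(D+8)))
E
```

```text
t 14.925 cage tcp [ -9.23  77.97 209.68] F cage [-0.5  -3.39  1.38] 
axes in cage [[0.0, 0.906, 0.424], [1.0, -0.0, -0.0], [-0.0, 0.424, -0.906]]
[{'uv': [301.1, 255.3], 'score': 0.66}]
138.69563 [-11.05535605 102.28974438 222.16030002]
```

View pics/w9.png

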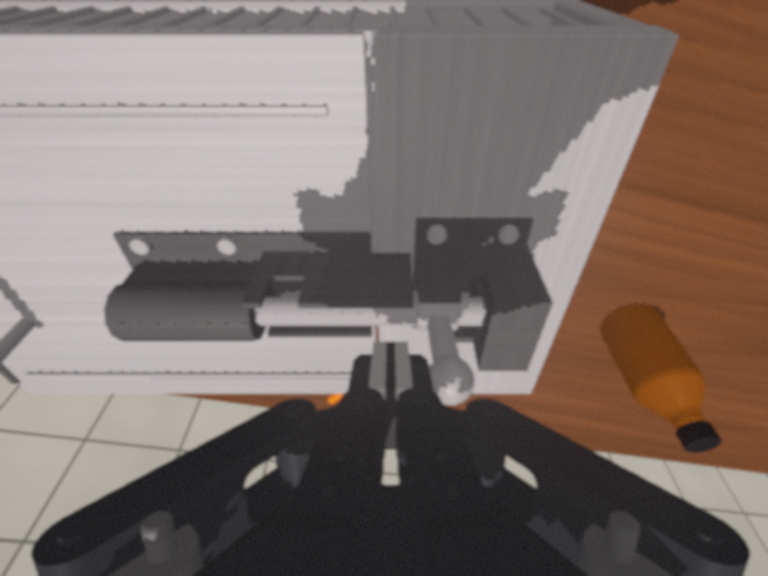

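Call:
move_arm(targets=[[0.1,0,0,0,0,0,255],[0.2,0,0,0,0,0,255],[0.3,0,0,0,0,0,255],[0.4,0,0,0,0,0,255],[0.5,0,0,0,0,0,255],[0.6,0,0,0,0,0,255],[0.7,0,0,0,0,0,255],[0.8,0,0,0,0,0,255]])

```text
clock: 16.02
position: [543.9, 81.0, 209.7]
ee_rot: [0.598, 0.771, 0.172, 0.133]
contact_force: [0.4, -3.9, 0.6]
gripper_width: -0.3
```

Call:
move_arm(targets=[[0.05,0,0,0,0,0,255],[0.1,0,0,0,0,0,255]])

```text
clock: 16.27
position: [543.6, 81.9, 209.7]
ee_rot: [0.598, 0.771, 0.172, 0.133]
contact_force: [0.6, -4.1, 1.3]
gripper_width: -0.2
```

Call:
move_arm(targets=[[0.05,0,0,0,0,0,255],[0.1,0,0,0,0,0,255]])

```text
clock: 16.52
position: [543.4, 82.9, 209.7]
ee_rot: [0.598, 0.771, 0.172, 0.133]
contact_force: [0.1, -3.3, 0.9]
gripper_width: 0.1
```

Call:
move_arm(targets=[[0.05,0,0,0,0,0,255],[0.1,0,0,0,0,0,255]])

```text
clock: 16.77
position: [543.1, 83.8, 209.7]
ee_rot: [0.598, 0.771, 0.172, 0.133]
contact_force: [-0.6, -3.5, 0.2]
gripper_width: -0.4
```

Call:
move_arm(targets=[[0.05,0,0,0,0,0,255],[0.1,0,0,0,0,0,255]])

```text
clock: 17.02
position: [542.9, 84.8, 209.7]
ee_rot: [0.598, 0.771, 0.172, 0.133]
contact_force: [0.7, -1.8, 1.0]
gripper_width: 0.1
```

Call:
move_arm(targets=[[0.05,0,0,0,0,0,255],[0.1,0,0,0,0,0,255]])

```text
clock: 17.27
position: [542.7, 85.8, 209.7]
ee_rot: [0.598, 0.771, 0.172, 0.133]
contact_force: [0.2, -3.4, 0.7]
gripper_width: 0.3
```

Call:
move_arm(targets=[[0.05,0,0,0,0,0,255],[0.1,0,0,0,0,0,255]])

```text
clock: 17.52
position: [542.4, 86.8, 209.7]
ee_rot: [0.598, 0.771, 0.172, 0.133]
contact_force: [-0.2, -2.9, 1.1]
gripper_width: 0.0
```

Call:
move_arm(targets=[[0.05,0,0,0,0,0,255],[0.1,0,0,0,0,0,255]])

```text
clock: 17.77
position: [542.2, 87.7, 209.7]
ee_rot: [0.598, 0.771, 0.172, 0.133]
contact_force: [0.1, -2.2, 0.8]
gripper_width: -0.2
```

Call:
move_arm(targets=[[0.05,0,0,0,0,0,255],[0.1,0,0,0,0,0,255]])

```text
clock: 18.02
position: [541.9, 88.6, 209.7]
ee_rot: [0.598, 0.771, 0.172, 0.133]
contact_force: [1.6, -4.1, 1.4]
gripper_width: -0.2
```

Call:
move_arm(targets=[[0.05,0,0,0,0,0,255],[0.1,0,0,0,0,0,255]])

```text
clock: 18.27
position: [541.7, 89.0, 209.7]
ee_rot: [0.599, 0.771, 0.171, 0.133]
contact_force: [3.0, -7.5, -0.4]
gripper_width: -0.1
```

```bash
python3 - <<'E'
from h import *
st()
import cv2
im,d=arm.get_image("wrist");k=arm.tip_of("knob","wrist")[:1];print(k)
cv2.imwrite("pics/w10.png",cv2.resize(im[150:300,200:400],None,fx=4,fy=4,interpolation=2));
u,v=map(int,k[0]["uv"]);D=np.median(d[v-2:v+3,u-2:u+3]);o,r=ray("wrist",k[0]["uv"]);print(D,cage(o+r*(D+8)))
E
```

```text
t 18.275 cage tcp [ -9.37  94.28 209.73] F cage [ 1.08 -7.99 -0.39] 
axes in cage [[0.001, 0.906, 0.424], [1.0, -0.001, -0.001], [-0.001, 0.424, -0.906]]
[{'uv': [300.2, 255.1], 'score': 0.7}]
138.42879 [-11.4628124  117.89711134 222.30054858]
```

View pics/w10.png

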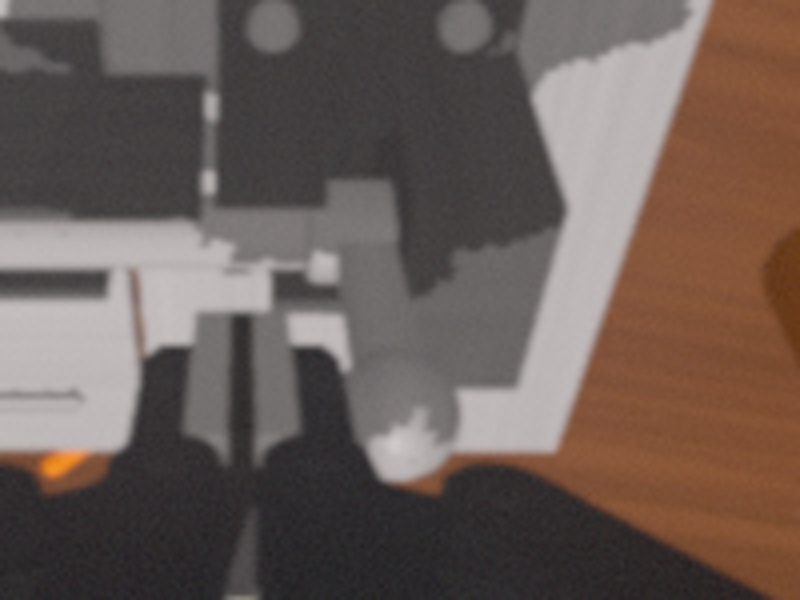

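Call:
move_arm(targets=[[-0.3,0,0,0,0,0,255],[-0.9,0,0,0,0,0,255],[-1.2,0.5,0,0,0,0,255],[-1.2,1.2,0,0,0,0,255],[-1.2,1.9,0,0,0,0,255],[-1.2,2.6,0,0,0,0,255],[-1.0,3.2,0,0,0,0,255],[-0.4,3.3,0,0,0,0,255],[0.4,3.3,0,0,0,0,255],[1.2,3.3,0,0,0,0,255],[1.9,3.3,0,0,0,0,255],[2.35,3.3,0,0,0,0,255],[2.35,3.3,0,0,0,0,255],[2.35,3.3,0,0,0,0,255]])

```text
clock: 20.12
position: [564.8, 119.8, 223.7]
ee_rot: [0.598, 0.771, 0.172, 0.133]
contact_force: [-0.3, -0.9, -0.5]
gripper_width: 0.1
```

```bash
python3 - <<'E'
from h import *
st()
import cv2
im,d=arm.get_image("wrist");cv2.imwrite("pics/w11.png",cv2.resize(im,(768,576)));
im,d=arm.get_image("scene");cv2.imwrite("pics/s11.png",cv2.resize(im[110:260,190:350],None,fx=4,fy=4,interpolation=2))
print(arm.tip_of("knob","wrist")[:1],arm.tip_of("knob","scene")[:1])
E
```

```text
t 20.125 cage tcp [ 20.67 118.33 223.71] F cage [-0.56 -0.79 -0.54] 
axes in cage [[0.0, 0.906, 0.424], [1.0, -0.0, -0.0], [0.0, 0.424, -0.906]]
[{'uv': [255.1, 196.1], 'score': 0.76}] []
```

View pics/w11.png

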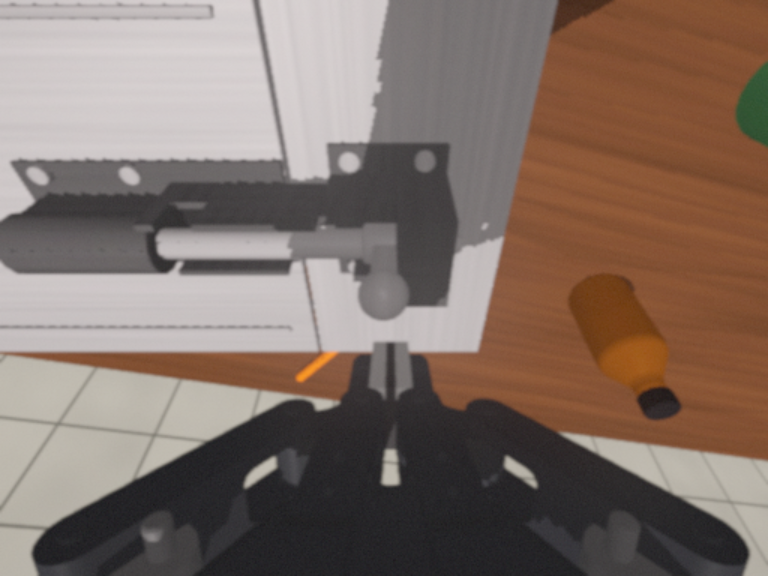

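View pics/s11.png

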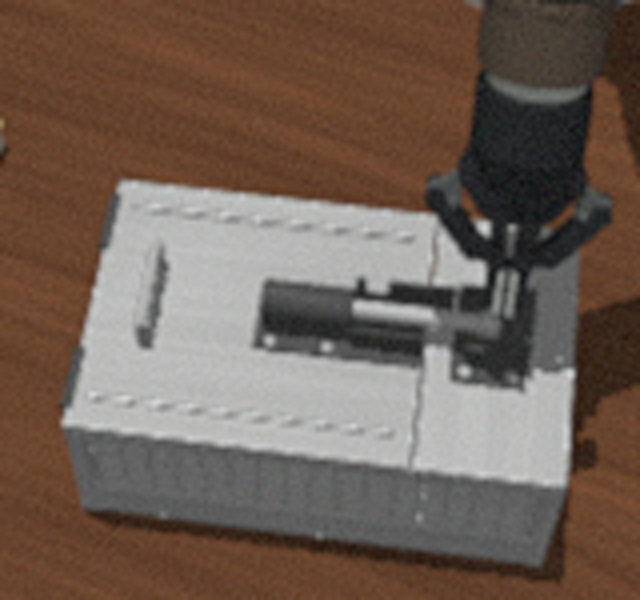

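Call:
move_arm(targets=[[0,-0.4,0,0,0,0,255],[0,-0.8,0,0,0,0,255],[0,-1.1,0,0,0,0,255],[0,-1.4,-0.1,0,0,0,255],[0,-1.7,-0.2,0,0,0,255],[0,-2.0,-0.3,0,0,0,255],[0,-2.3,-0.3,0,0,0,255]])

```text
clock: 21.2
position: [543.6, 114.5, 217.2]
ee_rot: [0.598, 0.771, 0.172, 0.133]
contact_force: [1.0, -0.3, 2.0]
gripper_width: -0.1
```

```bash
python3 - <<'E'
from h import *
st()
import cv2
im,d=arm.get_image("wrist");cv2.imwrite("pics/w12.png",cv2.resize(im,(768,576)));
k=arm.tip_of("knob","wrist")[:1];print(k)
u,v=map(int,k[0]["uv"]);D=np.median(d[v-2:v+3,u-2:u+3]);o,r=ray("wrist",k[0]["uv"]);print(D,cage(o+r*(D+8)))
E
```

```text
t 21.2 cage tcp [ -1.18 118.55 217.18] F cage [ 0.93 -0.56  1.99] 
axes in cage [[-0.0, 0.905, 0.425], [1.0, -0.0, 0.0], [0.0, 0.425, -0.905]]
[{'uv': [255.8, 219.8], 'score': 0.76}]
134.7919 [-20.98665876 117.54702264 218.86431022]
```

View pics/w12.png

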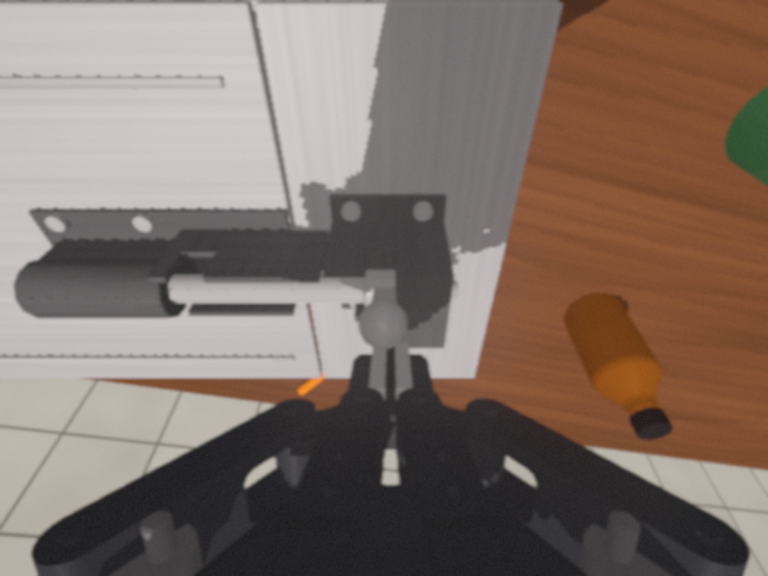

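Call:
move_arm(targets=[[0,-0.25,-0.1,0,0,0,255],[0,-0.5,-0.1,0,0,0,255],[0,-0.75,-0.1,0,0,0,255],[0,-1.0,-0.1,0,0,0,255],[0,-1.2,-0.05,0,0,0,255]])

```text
clock: 21.92
position: [532.5, 111.5, 212.0]
ee_rot: [0.598, 0.771, 0.172, 0.133]
contact_force: [1.5, -0.3, 1.3]
gripper_width: -0.1
```

```bash
python3 - <<'E'
from h import *
st()
im,d=arm.get_image("wrist")
k=arm.tip_of("knob","wrist")[:1];print(k)
u,v=map(int,k[0]["uv"]);D=np.median(d[v-2:v+3,u-2:u+3]);o,r=ray("wrist",k[0]["uv"]);print(D,cage(o+r*(D+8)))
E
```

```text
t 21.925 cage tcp [-12.66 118.37 212.  ] F cage [ 1.42 -0.65  1.32] 
axes in cage [[0.0, 0.906, 0.424], [1.0, -0.0, -0.0], [-0.0, 0.424, -0.906]]
[{'uv': [254.5, 216.3], 'score': 0.73}]
137.39046 [-31.8148397  116.65774402 210.72666867]
```

Call:
move_arm(targets=[[0,-0.2,0,0,0,0,255],[0,-0.4,0.05,0,0,0,255],[0,-0.6,0.1,0,0,0,255]])

```text
clock: 22.4
position: [527.7, 110.3, 208.5]
ee_rot: [0.598, 0.771, 0.172, 0.133]
contact_force: [1.1, -0.4, 1.3]
gripper_width: 0.2
```

```bash
python3 - <<'E'
from h import *
st()
im,d=arm.get_image("wrist")
k=arm.tip_of("knob","wrist")[:1];print(k)
u,v=map(int,k[0]["uv"]);D=np.median(d[v-2:v+3,u-2:u+3]);o,r=ray("wrist",k[0]["uv"]);print(D,cage(o+r*(D+8)))
E
```

```text
t 22.4 cage tcp [-17.61 118.38 208.5 ] F cage [ 0.94 -0.61  1.31] 
axes in cage [[0.0, 0.906, 0.424], [1.0, -0.0, -0.0], [-0.0, 0.424, -0.906]]
[{'uv': [253.2, 218.8], 'score': 0.87}]
137.95993 [-35.35193225 115.94418176 207.78108824]
```

Call:
move_arm(targets=[[0,-0.2,0.05,0,0,0,255],[0,-0.4,0.1,0,0,0,255],[0,-0.6,0.2,0,0,0,255]])

```text
clock: 22.88
position: [523.3, 109.1, 204.2]
ee_rot: [0.598, 0.771, 0.172, 0.133]
contact_force: [1.1, 0.4, 0.6]
gripper_width: -0.2
```

```bash
python3 - <<'E'
from h import *
st()
im,d=arm.get_image("wrist")
k=arm.tip_of("knob","wrist")[:1];print(k)
u,v=map(int,k[0]["uv"]);D=np.median(d[v-2:v+3,u-2:u+3]);o,r=ray("wrist",k[0]["uv"]);print(D,cage(o+r*(D+8)))
E
```

```text
t 22.875 cage tcp [-22.18 118.37 204.17] F cage [1.15 0.09 0.59] 
axes in cage [[0.0, 0.906, 0.424], [1.0, -0.0, -0.0], [-0.0, 0.424, -0.906]]
[{'uv': [254.3, 214.4], 'score': 0.63}]
139.1636 [-40.88757348 116.54016113 200.92397056]
```

Call:
move_arm(targets=[[0,-0.2,0.1,0,0,0,255],[0,-0.4,0.2,0,0,0,255],[0,-0.6,0.3,0,0,0,255],[0,-0.75,0.4,0,0,0,255]])

```text
clock: 23.48
position: [518.3, 107.9, 197.3]
ee_rot: [0.598, 0.771, 0.172, 0.133]
contact_force: [0.8, 0.8, 1.5]
gripper_width: 0.1
```

```bash
python3 - <<'E'
from h import *
st()
im,d=arm.get_image("wrist")
k=arm.tip_of("knob","wrist")[:1];print(k)
u,v=map(int,k[0]["uv"]);D=np.median(d[v-2:v+3,u-2:u+3]);o,r=ray("wrist",k[0]["uv"]);print(D,cage(o+r*(D+8)))
E
```

```text
t 23.475 cage tcp [-27.25 118.43 197.3 ] F cage [0.96 0.58 1.5 ] 
axes in cage [[0.0, 0.906, 0.424], [1.0, -0.0, -0.0], [-0.0, 0.424, -0.906]]
[{'uv': [255.5, 211.9], 'score': 0.69}]
140.43204 [-45.97590498 117.22893    192.33411042]
```

Call:
move_arm(targets=[[0,-0.15,0.1,0,0,0,255],[0,-0.3,0.2,0,0,0,255]])

```text
clock: 23.82
position: [516.6, 107.5, 194.3]
ee_rot: [0.598, 0.771, 0.172, 0.133]
contact_force: [0.5, 0.2, 0.2]
gripper_width: -0.2
```

Call:
move_arm(targets=[[0,-0.1,0.07,0,0,0,255],[0,-0.15,0.1,0,0,0,255]])

```text
clock: 24.08
position: [515.8, 107.3, 192.8]
ee_rot: [0.598, 0.771, 0.172, 0.133]
contact_force: [0.9, 0.3, 0.5]
gripper_width: -0.2
```

```bash
python3 - <<'E'
from h import *
st()
im,d=arm.get_image("wrist")
k=arm.tip_of("knob","wrist")[:1];print(k)
u,v=map(int,k[0]["uv"]);D=np.median(d[v-2:v+3,u-2:u+3]);o,r=ray("wrist",k[0]["uv"]);print(D,cage(o+r*(D+8)))
E
```

```text
t 24.075 cage tcp [-29.89 118.45 192.81] F cage [0.96 0.05 0.48] 
axes in cage [[0.0, 0.905, 0.424], [1.0, -0.0, -0.0], [0.0, 0.424, -0.905]]
[{'uv': [255.3, 212.5], 'score': 0.64}]
141.40414 [-47.49354851 117.16575531 187.56444916]
```

Call:
move_arm(targets=[[0,-0.1,0.07,0,0,0,255],[0,-0.15,0.12,0,0,0,255]])

```text
clock: 24.42
position: [515.4, 107.3, 191.6]
ee_rot: [0.598, 0.771, 0.172, 0.134]
contact_force: [1.1, -0.6, 3.0]
gripper_width: -0.3
```

Call:
move_arm(targets=[[0,0.3,-0.2,0,0,0,255],[0,0.8,-0.8,0,0,0,255],[0,1.2,-1.8,0,0,0,255],[0,1.5,-3.0,0,0,0,255],[0,1.5,-4.5,0,0,0,255],[0,1.5,-6.0,0,0,0,255],[0,1.0,-7.0,0,0,0,255],[0,1.0,-8.0,0,0,0,255],[0,1.0,-8.0,0,0,0,255],[0,1.0,-8.0,0,0,0,255]])

```text
clock: 25.68
position: [490.7, 100.8, 267.4]
ee_rot: [0.598, 0.771, 0.171, 0.133]
contact_force: [0.5, 0.5, -0.1]
gripper_width: 0.0
```

```bash
python3 - <<'E'
from h import *
st()
import cv2
im,d=arm.get_image("wrist")
k=arm.tip_of("knob","wrist")[:1];print(k)
cv2.imwrite("pics/w13.png",cv2.resize(im,(768,576)))
u,v=map(int,k[0]["uv"]);D=np.median(d[v-2:v+3,u-2:u+3]);o,r=ray("wrist",k[0]["uv"]);print(D,cage(o+r*(D+8)))
im,d=arm.get_image("scene");cv2.imwrite("pics/s13.png",cv2.resize(im[110:260,190:350],None,fx=4,fy=4,interpolation=2))
E
```

```text
t 25.675 cage tcp [-55.83 118.41 267.41] F cage [ 0.63  0.33 -0.06] 
axes in cage [[0.0, 0.906, 0.424], [1.0, -0.0, -0.0], [-0.0, 0.424, -0.906]]
[{'uv': [256.4, 168.4], 'score': 0.95}]
215.41777 [-47.66163392 116.60694441 185.67933571]
```

View pics/w13.png

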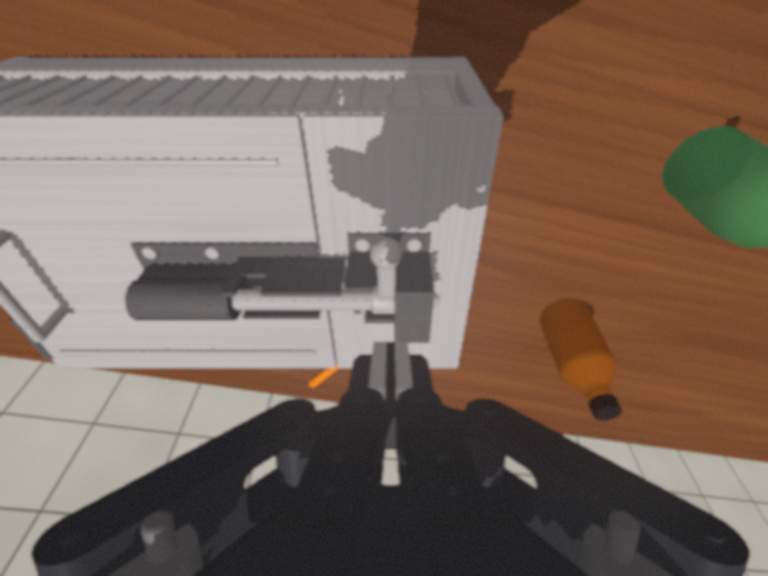

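View pics/s13.png

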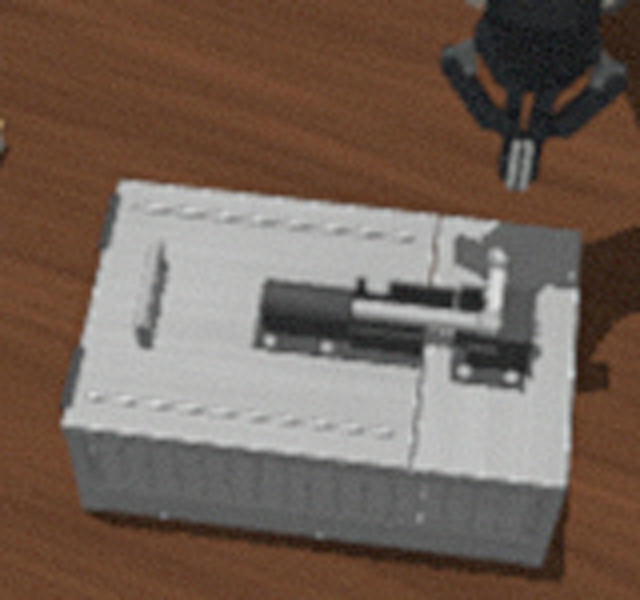

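```bash
python3 -c "
from bench import arm
print(arm.job_done())"
```

```text
the job is handed in; nothing more can be done
None
```

The bolt is shot into the keeper with its handle down in the keeper's notch, and the job is handed in at about 25.8 s. `job_done` reported no verdict.

- **Lift:** I raised the handle out of the rear notch from below with the shut, tilted fingers. The wrist read about 4.5 N at most.
- **Slide:** I pushed the bolt across from the side, taking the last few millimetres in 1 mm steps. It stopped about 86 mm across, and the push rose from about 3.5 N to 8 N at the stop. My picture estimate beforehand was 84–85 mm.
- **Turn down:** I turned the handle down with the fingers until it bottomed at about 3 N, then backed the arm off.

**Last checks:**
- After I let go, the wrist camera put the knob at x = -48, y = 117, z = 186 mm in the cage's frame. That fits the handle being fully down, within a few hundredths of a radian.
- In the pictures the lid looks shut. I did not measure its angle.
- The arm is clear, and the wrist reads under 1 N.
- My path stayed well away from the bottle, the sprayer and the forceps. I did not measure their positions again at the end.

**What went wrong:** My first approach, tilted 40°, ran into the limit of joint 5 in free air. I redid it at 25° without touching anything.

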